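# Dock a finned box and draw off its tight lid

## Robot

A 6-joint arm with a two-finger parallel gripper is mounted at the origin on the work surface. World frame = base frame: x ahead of the robot, y to its left, z up, the work surface at z = 0. Lengths are in mm, angles in rad, forces in N, time in s.
With the tool pointing down it reaches from about 250 to 725 mm from the base axis. Payload 9.7 kg.
Tool frame: the origin (TCP) lies at the very end of the fingers, on their centre line; the grasp point (between the pads) lies 19 mm behind it; z points along the fingers, y is the line along which they close (so a half turn about z gives the same grasp; the last joint's range is limited). The gripper opens to 85 mm and grips with 20 to 120 N. Pads are 22 mm wide; open, the fingers measure 114 mm over their backs; the gripper's body (76 mm by 85 mm) begins 54 mm behind the grasp point. The pads swing forward as they close: fully open they stand 13 mm farther back than shut.
Start: joints at [-1.189, 0.087, 0.176, 1.66, 0, 1.571], TCP at [204.922, -510.396, 231.284] pointing down, gripper open.
Joint ranges: [-3.13, 3.13], [-0.85, 1.81], [-1.15, 1.24], [-2.2, 2.28], [-1.44, 1.52], [-3.14, 3.14]. Speed limits (rad/s): [2.22, 2.22, 2.57, 3.14, 3.14, 3.14].

## Interface

Orientations are given as a unit quaternion [x, y, z, w].
In Python, from bench import sensors, vision, job gives the robot as it stands.
- The arm moves only by the shell command python3 -m crank 'ROWS' [OPENING] [FORCE]. ROWS is JSON, one flat list of numbers, 4 for each row, row after row: the shift along the tool's x, y, z in cm, then the turn about the tool's z in rad. In form: [x, y, z, roll, x, y, z, roll, ...]. A call has 1 to 20 rows; each row is the pose to reach, as a shift and turn from the pose commanded when the call began, along the tool's axes at that moment; what a row does not reach only later rows make up. A row lasts 1/10 s, in which the tool goes at most 50 mm and 8.59 degrees, less where a joint would pass 70% of its speed; a pose out of reach is approached as far as the arm can. A call with a gripper value outside its range is refused whole. OPENING is the closure in counts, from 0 (fully open) to 255 (shut), set as the call begins (- or left out, the last holds). The fingers move at their own pace and stop on an object; FORCE is the grip in N (left out, the last holds). Time passes only in rows, so rows that repeat a pose let the fingers close. It gives the time, the measured TCP pose, the force, the opening and the grip force at its end, in the units of the state.
- sensors.observe(): the state, without advancing time (a new reading comes with each control period).
- vision.capture(name): name is "scene" or "top"; returns (picture, depth): 400x640x3 uint8, red, green, blue; 400x640 float32, mm along the optical axis (not along the pixel's ray), 0 where there is no reading.
- vision.calibration(name): a dict with "fx", "fy", "cx", "cy" (pixels), "k1" (the pictures are not rectified: a ray, as slopes to the right and down, at radius r is drawn at 1 + k1 r^2 times it, then the intrinsics apply), "rvec" (rotation vector, rad) and "tvec" (3), from world to camera coordinates, as OpenCV has them. Camera axes: x right, y down, z forward; pixel columns grow to the right and rows downward; lengths in mm; the calibration is good to about 2 mm. A picture is of the moment at which its call begins. calibration takes no time and is no camera call.
- job.close_job(): hands the job in; it is judged then, once.
The state is a dict: "t": time; "joint_positions": joint angles; "qvel": joint speeds; "tau": joint torques, N m; "tool_pos": TCP position; "ee_rot": TCP orientation; "wrist_force": force on the tool from outside, world axes, zero at the start; "wrist_torque": the same for the moment, N m; "grip_width": opening from 0.0 (shut) to 1.0 (fully open); "grasp_force": force on a finger pad.
Only numpy, scipy, OpenCV 4.12 (cv2) and the standard library are available. Lean on these libraries where they do the work, as an engineer would, in place of code of your own. Each camera call takes 0.05 s, during which the arm holds its last target. There are 200 camera calls.

## Task

Slide the finned grey box along the shelf until it is fully home in the clear dock, whose fins interlace with the box's fins and hold its base down; only then draw the tight blue lid straight up off it and set it down gently, open side down, in the middle of the cork mat. Keep the box standing on the shelf, home in the dock with the green pumice inside, keep the lid upright, and leave the scraper, jar, mug and yellow bottle where they are.

Things in the scene. Friction and masses are not known exactly. Their poses are not given: they have to be found in the camera images.
- dock: Clear acrylic dock with white top edges, fixed on the shelf, 35 mm high, open in front. Origin on the shelf; the box slides in along its +x (within 0.3 rad of world x). Cheeks at y = +-39 to 45 mm, x -50 to 62, each with two horizontal inward fins (z 11-16 and 25-30, in to y = +-28, from x = -40). Stop face at x = 51: the box is home with its origin at x = 0 to 1, y within 3 mm of 0, axes parallel.
- dock_mouth (a point): Middle of the dock's open mouth, on the shelf, at x = -82 mm in the dock's frame. Flared guides narrow the way from about +-54 mm here to +-39 mm at x = -50 mm, so they centre a box that is pushed in.
- box: Grey box, loose on the shelf before the dock's mouth, 0.12 to 0.134 m short of home, up to 6 mm and 0.08 rad out of line. Origin: centre of its underside; x is its sliding direction. Foot 100 (x) x 48 x 34 mm high, two horizontal fins a side (z 4-9 and 18-23, out to y = +-36, full length; 2 mm play to the dock's fins). Open aluminium neck 71 x 47 mm above it to z = 80, under the lid. 0.2 to 0.31 kg.
- box_end (a point): Middle of the flat near end of the box's foot (x = -50 mm, z = 17 mm in the box's frame; end face 48 mm wide, 34 mm high), where it can be pushed towards the dock. Pushing takes 1 to 4 N. The lid's near wall, 10 mm farther in and above z = 34 mm, can be pushed as well.
- lid: Blue deep lid, 80 (x) x 56 (y) x 56 mm high, 3 mm walls, open below, 0.09 kg. Origin: centre of its open rim; top at z = 56. Starts on the box, rim on the foot (34 mm above the shelf), axes along the box's. Two rubber pads on the neck hold it with 6 to 12 N, more than the base weighs, over the first 36 mm of travel; clear of the neck after 46 mm. Can be gripped across its 56 mm width.
- pumice: Green pumice block 50 x 32 x 30 mm, inside the box, hidden by the lid at first. Origin at the centre of its underside, 34 mm above the box's origin.
- mat: Cork mat 150 x 150 x 4 mm, fixed flat on the shelf. Origin at the centre of its underside; top at z = 4 mm.
- scraper: Bystander: flat scraper with a handle, lying on the shelf between dock and mat, 280 mm long, blade 65 mm wide, 20 mm high. Origin on the shelf under the middle of its length.
- jar: Bystander: green glass jar, 68 mm across, 90 mm high. Origin at the centre of its underside.
- mug: Bystander: blue mug, 80 mm across, 90 mm high. Origin at the centre of its underside.
- cleaner: Bystander: yellow bottle, 66 mm across, 190 mm high. Origin at the centre of its underside.
Things that resemble listed ones, but are neither listed nor needed, are in the scene too. Of the things that look like the lid, the smallest one is meant.

How it is judged:
By the outcome, as a careful person would: the job done as asked, in the order asked, and still so for the second after the job is handed in, with the robot touching nothing.
It also fails if it takes over 66 s, if anything falls off the work surface, if the arm or the gripper's body presses on something with over 40 N, if the wrist force passes 120 N, or if a joint passes its speed limit or range.

## Working session

There is one attempt and no reset: what is moved stays moved. The work goes in short steps, Python scripts to look and compute and a shell command to move; the robot and the scene stay as the last step left them, time stands still between calls to the robot, and variables do not carry over. Pictures are saved under pics/ and viewed, at most 10 in all, crops included, and the job is handed in when it is done.

```bash
mkdir -p pics; ls; cat > h.py <<'E'
import numpy as np, cv2
from bench import sensors, vision, job
def cam(n):
    c=vision.calibration(n); R=cv2.Rodrigues(np.array(c["rvec"],float))[0]; return c,R,np.array(c["tvec"],float).ravel()
def ray(n,u,v):
    c,R,t=cam(n); x=(u-c["cx"])/c["fx"]; y=(v-c["cy"])/c["fy"]; a=np.array([x,y]); s=a.copy()
    for _ in range(20): s=a/(1+c["k1"]*(s@s))
    return R,t,np.array([s[0],s[1],1.])
def atz(n,u,v,z):   # pixel -> world at height z
    R,t,d=ray(n,u,v); C=-R.T@t; w=R.T@d; return C+w*(z-C[2])/w[2]
def atd(n,u,v,D):
    R,t,d=ray(n,u,v); return R.T@(d*D-t)
def cap(n,f):
    p,D=vision.capture(n); cv2.imwrite(f"pics/{f}.png",p[:,:,::-1]); np.save(f"pics/{f}.npy",D); return p,D
E
python3 - <<'E'
from h import *
for n in("scene","top"):
    cap(n,n+"0"); c,R,t=cam(n); print(n,(-R.T@t).round(),R[2].round(2),c["fx"],c["k1"])
print(sensors.observe())
E
```

```text
pics
scene [1791.   36.  999.] [-0.8   0.02 -0.6 ] 513.19868447938 0.02460458401570274
top [ 468.   94. 1178.] [ 0.07  0.01 -1.  ] 460.70418291587157 -0.10882439979305167
{'t': 0.1, 'joint_positions': array([-1.18899908e+00,  8.74046466e-02,  1.75174955e-01,  1.65979906e+00,
        3.30213216e-05,  1.57078739e+00]), 'qvel': array([ 0.00015607, -0.00086134,  0.00340206,  0.00139518,  0.00031971,
       -0.0011557 ]), 'tau': array([-1.44784182e-03, -5.21556616e+01,  4.65657413e+01,  1.59985089e-02,
       -4.68620999e-05,  2.20969116e-05]), 'tool_pos': array([ 204.85118497, -510.19170634,  230.634488  ]), 'ee_rot': array([ 9.81833093e-01,  1.89745611e-01, -1.00707506e-04, -6.08151703e-04]), 'wrist_force': array([ 0.65209266, -0.39399028,  0.05884798]), 'wrist_torque': array([-0.02852508,  0.02354029,  0.03192379]), 'grasp_force': 0.0, 'grip_width': 1.0023305956554764}
```

View pics/scene0.png

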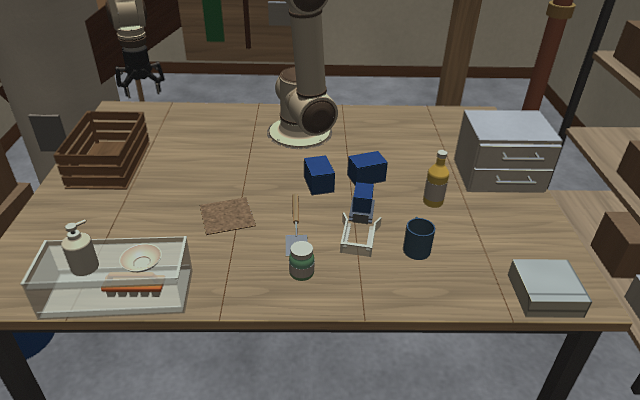

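View pics/top0.png

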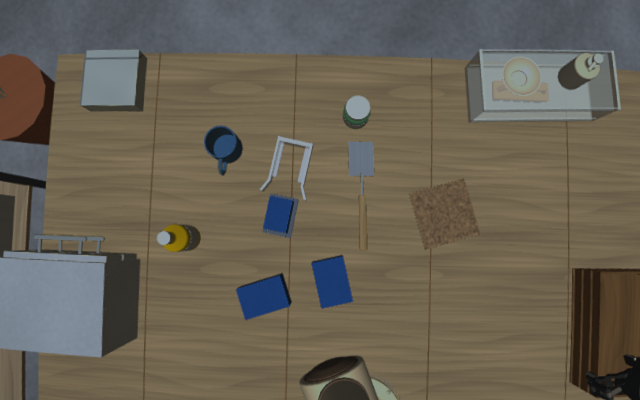

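Top view: there are three blue lid-like blocks, at (281,214) on the finned grey box before the dock, (264,297) and (332,281). The first is the smallest and sits on the grey foot, so that is the lid. The dock is at (288,165), the mat at (444,214), the scraper at (362,195), the jar at (357,110), the mug at (221,145) and the bottle at (173,238). Next is one close crop to check.

```bash
python3 - <<'E'
from h import *
a=cv2.imread("pics/top0.png")[125:250,240:390]
cv2.imwrite("pics/c1.png",cv2.resize(a,None,fx=4.8,fy=4.8,interpolation=cv2.INTER_CUBIC))
# lid tops by depth: blue pixels
p=cv2.imread("pics/top0.png"); D=np.load("pics/top0.npy")
m=((p[:,:,0]>90)&(p[:,:,2]<50)&(p[:,:,1]<80)).astype(np.uint8)
n,l,s,c=cv2.connectedComponentsWithStats(m)
for i in range(1,n):
    if s[i,4]>150:
        r=cv2.minAreaRect(np.argwhere(l==i)[:,::-1].astype(np.float32)); u,v=c[i]
        print(c[i],s[i,4],r,atd("top",u,v,np.median(D[l==i])).round(1))
m=((abs(p.astype(int)-np.array([60,95,130]))).sum(2)<90)
E
```

```text
[224.20844327 145.32189974] 379 ((224.0, 146.0), (22.0, 22.0), 90.0) [696.8 359.2   4.7]
[277.4        213.99735099] 755 ((277.3939208984375, 214.00399780273438), (22.609649658203125, 33.21918869018555), 11.888657569885254) [518.2 205.5  89.2]
[331.6806607  282.05161734] 1453 ((331.682373046875, 282.070556640625), (45.77231979370117, 31.671842575073242), 77.47119140625) [360.5  72.5  76.9]
[262.19214876 297.14876033] 1452 ((262.1084899902344, 297.0580139160156), (32.132816314697266, 45.531158447265625), 73.1416015625) [319.8 236.7  77.1]
```

View pics/c1.png

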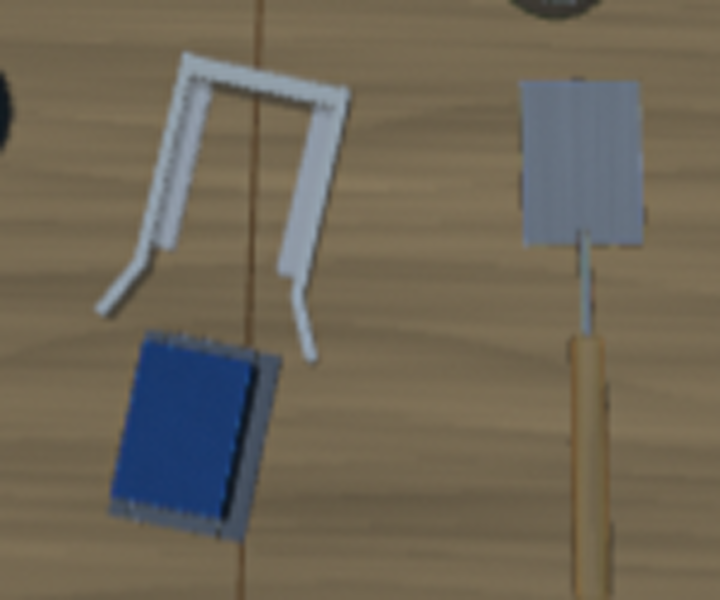

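The crop confirms it. The blue lid (corners (147,337), (256,362), (224,519), (112,497)) sits on the grey foot, with the dock's outer corners at (187,53), (349,92), (304,285) and (138,248).

```bash
cat >> h.py <<'E'
def rect(P):  # P: far-left, far-right, near-right, near-left -> centre, yaw of x axis
    P=np.array(P)[:,:2]; f=(P[0]+P[1])/2; n=(P[3]+P[2])/2; d=f-n; w=P[0]-P[1]
    return P.mean(0).round(1),round(np.arctan2(d[1],d[0]),3),"L",np.linalg.norm(d).round(1),"W",np.linalg.norm(w).round(1),"yawW",round(np.arctan2(-w[0],w[1]),3)
E
python3 - <<'E'
from h import *
g=lambda L,z:[atz("top",240+u/4.8-.4,125+v/4.8-.4,z) for u,v in L]
print("lid",rect(g([(147,337),(256,362),(224,519),(112,497)],90)))
print("dock",rect(g([(187,53),(349,92),(304,285),(138,248)],35)))
print("mat",rect([atz("top",u,v,4) for u,v in[(409,194),(464,180),(480,234),(427,249)]]))
print("scraper",[atz("top",u,v,10).round() for u,v in[(349,142),(374,142),(374,176),(362,249)]])
print("jar,mug",atz("top",357,103,90).round(),atz("top",221,142,90).round(),atz("top",165,238,190).round())
print("foot near corners z34",[x.round(1) for x in g([(243,541),(108,513),(281,356)],34)])
D=np.load("pics/top0.npy"); 
for u,v in[(277,214),(444,214),(600,220)]: print(atd("top",u,v,D[v,u]).round(1))
E
```

```text
lid (array([518.5, 203.8]), np.float64(-0.175), 'L', np.float64(80.0), 'W', np.float64(55.5), 'yawW', np.float64(-0.199))
dock (array([657.7, 182.8]), np.float64(-0.202), 'L', np.float64(105.4), 'W', np.float64(87.9), 'yawW', np.float64(-0.215))
mat (array([ 533.2, -215.9]), np.float64(0.317), 'L', np.float64(146.3), 'W', np.float64(148.8), 'yawW', np.float64(0.275))
scraper [array([712.,  36.,  10.]), array([714., -29.,  10.]), array([626., -30.,  10.]), array([439.,  -3.,  10.])]
jar,mug [792.  22.  90.] [688. 348.  90.] [454. 439. 190.]
foot near corners z34 [array([463.8, 177.3,  34. ]), array([476.2, 247.8,  34. ]), array([560.2, 160.6,  34. ])]
[518.  205.9  93.9]
[ 533.5 -213.     3.2]
[ 528.3 -641.2   -1.6]
```

```bash
cat >> h.py <<'E'
from scipy.spatial.transform import Rotation as Ro
def to(x,y,z,yaw=None,frm=None,fy=None):
    s=sensors.observe(); R=Ro.from_quat(s["ee_rot"]).as_matrix(); p=np.array(s["tool_pos"] if frm is None else frm)
    cy=np.arctan2(R[1,0],R[0,0]) if fy is None else fy
    X=np.array([np.cos(cy),np.sin(cy),0]);Y=np.array([np.sin(cy),-np.cos(cy),0]); d=np.array([x,y,z])-p
    print("rows cm:",round(d@X/10,2),round(d@Y/10,2),round(-d[2]/10,2),"roll",round(cy-(cy if yaw is None else yaw),3),"| at",p.round(1),"yaw",round(cy,3),"grip",round(float(s["grip_width"]),3),"F",s["wrist_force"].round(1))
E
python3 -c "
from h import *
to(425,221,231,-0.19)"
```

```text
rows cm: 47.67 -59.65 -0.04 roll 0.572 | at [ 204.9 -510.2  230.6] yaw 0.382 grip 1.002 F [ 0.7 -0.4  0.1]
```

```bash
python3 -m crank '[47.7,-59.7,0,0.572, 47.7,-59.7,0,0.572, 47.7,-59.7,0,0.572, 47.7,-59.7,0,0.572, 47.7,-59.7,0,0.572, 47.7,-59.7,0,0.572, 47.7,-59.7,0,0.572, 47.7,-59.7,0,0.572, 47.7,-59.7,0,0.572, 47.7,-59.7,0,0.572, 47.7,-59.7,0,0.572, 47.7,-59.7,0,0.572, 47.7,-59.7,0,0.572, 47.7,-59.7,0,0.572, 47.7,-59.7,0,0.572, 47.7,-59.7,0,0.572, 47.7,-59.7,0,0.572, 47.7,-59.7,0,0.572, 47.7,-59.7,0,0.572, 47.7,-59.7,0,0.572]' 205
python3 -c "
from h import *
to(425,221,23,-0.19)"
```

```text
t: 2.1
tool_pos: [382.9, -42.1, 231.4]
ee_rot: [0.998, -0.068, 0.001, -0.019]
wrist_force: [0.2, -0.3, 0.4]
grip_width: 0.196
grasp_force: 0.0
rows cm: 0.6 -26.63 20.84 roll 0.054 | at [382.9 -42.1 231.4] yaw -0.136 grip 0.196 F [ 0.2 -0.3  0.4]
```

```bash
python3 -m crank '[0.6,-26.6,0,0.054, 0.6,-26.6,0,0.054, 0.6,-26.6,0,0.054, 0.6,-26.6,0,0.054, 0.6,-26.6,0,0.054, 0.6,-26.6,0,0.054, 0.6,-26.6,0,0.054, 0.6,-26.6,0,0.054, 0.6,-26.6,0,0.054, 0.6,-26.6,0,0.054, 0.6,-26.6,0,0.054, 0.6,-26.6,0,0.054]'
python3 -c "
from h import *
to(425,221,25,-0.19); print(sensors.observe()['ee_rot'])"
```

```text
t: 3.3
tool_pos: [389.6, -31.8, 240.8]
ee_rot: [0.997, -0.067, 0.001, -0.038]
wrist_force: [0.2, 0.5, 0.3]
grip_width: 0.194
grasp_force: 0.0
rows cm: 0.11 -25.52 21.58 roll 0.055 | at [389.6 -31.8 240.8] yaw -0.135 grip 0.194 F [0.2 0.5 0.3]
[ 9.97018553e-01 -6.74306015e-02  5.32666815e-04 -3.75078123e-02]
```

```bash
python3 -c "
from h import *
s=sensors.observe();print(s['joint_positions'].round(3),s['qvel'].round(3),s['tau'].round(1),s['wrist_torque'].round(2))
p,D=cap('scene','s1')"
```

```text
[-0.136 -0.283 -0.147  1.71   0.075  3.141] [-0.     0.005  0.005  0.002  0.002 -0.   ] [ -0.  -28.4  46.    0.    0.2  -0. ] [-0.05 -0.05 -0.01]
```

View pics/s1.png

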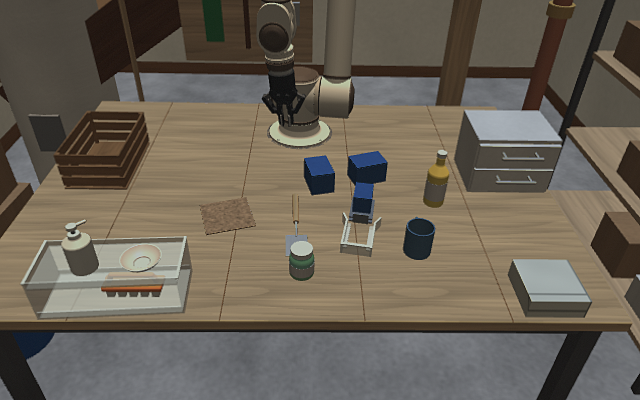

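The scene shows the arm stopped above the bench at about (285,95), touching nothing. Joint 6 is at its limit, so I'll take the half-turn-equivalent yaw (2.95) instead.

```bash
python3 -m crank '[0,0,0,-1, 0,0,0,-1, 0,0,0,-1, 0,0,0,-1, 0,0,0,-1, 0,0,0,-1, 0,0,0,-1, 0,0,0,-1, 0,0,0,-1, 0,0,0,-1]'
python3 -c "
from h import *
to(425,221,231,2.95-6.283); print(sensors.observe()['joint_positions'].round(3),Ro.from_quat(sensors.observe()['ee_rot']).as_matrix()[:,2].round(4))"
```

```text
t: 4.35
tool_pos: [389.5, -31.8, 240.7]
ee_rot: [0.908, 0.418, 0.018, -0.033]
wrist_force: [0.1, -0.9, -0.2]
grip_width: 0.194
grasp_force: 0.0
rows cm: 21.48 -13.78 0.97 roll 4.194 | at [389.5 -31.8 240.7] yaw 0.861 grip 0.194 F [ 0.1 -0.9 -0.2]
[-0.136 -0.283 -0.147  1.71   0.075  2.143] [ 0.0061  0.0747 -0.9972]
```

```bash
python3 -m crank '[0,0,0,-2.6, 0,0,0,-2.6, 0,0,0,-2.6, 0,0,0,-2.6, 0,0,0,-2.6, 0,0,0,-2.6, 0,0,0,-2.6, 0,0,0,-2.6, 0,0,0,-2.6, 0,0,0,-2.6, 0,0,0,-2.6, 0,0,0,-2.6, 0,0,0,-2.6, 0,0,0,-2.6, 0,0,0,-2.6, 0,0,0,-2.6, 0,0,0,-2.6, 0,0,0,-2.6]' >/dev/null
python3 -m crank '[0,0,0,-2.6, 0,0,0,-2.6, 0,0,0,-2.6, 0,0,0,-2.6, 0,0,0,-2.6, 0,0,0,-2.6, 0,0,0,-2.6, 0,0,0,-2.6, 0,0,0,-2.6, 0,0,0,-2.6, 0,0,0,-2.6, 0,0,0,-2.6, 0,0,0,-2.6, 0,0,0,-2.6, 0,0,0,-2.6, 0,0,0,-2.6, 0,0,0,-2.6, 0,0,0,-2.6]' | head -2
cat >> h.py <<'E'
def st():
    s=sensors.observe(); R=Ro.from_quat(s['ee_rot']).as_matrix()
    print("t",round(s['t'],2),"j",s['joint_positions'].round(3),"tz",R[:,2].round(4),"yaw",np.arctan2(R[1,0],R[0,0]).round(3),s['tool_pos'].round(1))
E
python3 -c "
from h import *
st()"
```

```text
t: 7.95
tool_pos: [389.6, -31.8, 240.7]
t 7.95 j [-0.136 -0.283 -0.147  1.71   0.075 -3.063] tz [ 0.0061  0.0747 -0.9972] yaw -0.214 [389.6 -31.8 240.7]
```

```bash
python3 -m crank '[0,10,0,0, 0,10,0,0, 0,10,0,0, 0,10,0,0, 0,10,0,0]' | head -2
python3 -c "
from h import *
st()"
```

```text
t: 8.45
tool_pos: [378.9, -88.7, 233.4]
t 8.45 j [-0.262 -0.282 -0.16   1.703  0.043 -3.14 ] tz [ 9.00e-04  4.46e-02 -9.99e-01] yaw -0.263 [378.9 -88.7 233.4]
```

```bash
python3 -m crank '[-2.4,-13.2,0,-0.28, -2.4,-13.2,0,-0.28, -2.4,-13.2,0,-0.28, -2.4,-13.2,0,-0.28, -2.4,-13.2,0,-0.28, -2.4,-13.2,0,-0.28, -2.4,-13.2,0,-0.28]' | head -2
python3 -c "
from h import *
st()"
python3 -m crank '[0,10,0,0, 0,10,0,0, 0,10,0,0, 0,10,0,0, 0,10,0,0]' | head -2
python3 -c "
from h import *
st()"
```

```text
t: 9.15
tool_pos: [389.9, 43.8, 239.2]
t 9.15 j [ 0.08  -0.287 -0.153  1.701  0.044 -3.077] tz [ 6.00e-04  4.42e-02 -9.99e-01] yaw 0.015 [389.9  43.8 239.2]
t: 9.65
tool_pos: [393.1, -9.9, 234.8]
t 9.65 j [-0.033 -0.283 -0.157  1.696  0.011 -3.141] tz [ 9.000e-04  1.050e-02 -9.999e-01] yaw -0.034 [393.1  -9.9 234.8]
```

```bash
python3 -m crank '[0,3,0,0, 0,3,0,0, 0,3,0,0, 0,3,0,0, 0,3,0,0]' | head -2
python3 -c "
from h import *
st()"
```

```text
t: 10.15
tool_pos: [393.0, -21.8, 234.5]
t 10.15 j [-5.300e-02 -2.820e-01 -1.570e-01  1.695e+00 -3.000e-03 -3.141e+00] tz [ 2.0e-04 -3.4e-03 -1.0e+00] yaw -0.054 [393.  -21.8 234.5]
```

```bash
python3 -m crank '[0,0,0,1.8, 0,0,0,1.8, 0,0,0,1.8, 0,0,0,1.8, 0,0,0,1.8, 0,0,0,1.8, 0,0,0,1.8, 0,0,0,1.8, 0,0,0,1.8, 0,0,0,1.8, 0,0,0,1.8, 0,0,0,1.8, 0,0,0,1.8]' | head -2
python3 -c "
from h import *
st(); to(425,221,231,2.95-6.283)"
```

```text
t: 11.45
tool_pos: [393.0, -21.8, 234.5]
t 11.45 j [-0.053 -0.282 -0.157  1.695 -0.003 -1.338] tz [ 2.0e-04 -3.4e-03 -1.0e+00] yaw -1.856 [393.  -21.8 234.5]
rows cm: -24.2 3.77 0.35 roll 1.477 | at [393.  -21.8 234.5] yaw -1.856 grip 0.198 F [-0.6  0.6  0.1]
```

```bash
python3 -m crank '[-24.2,3.8,0,1.477, -24.2,3.8,0,1.477, -24.2,3.8,0,1.477, -24.2,3.8,0,1.477, -24.2,3.8,0,1.477, -24.2,3.8,0,1.477, -24.2,3.8,0,1.477, -24.2,3.8,0,1.477, -24.2,3.8,0,1.477, -24.2,3.8,0,1.477, -24.2,3.8,0,1.477, -24.2,3.8,0,1.477, -24.2,3.8,0,1.477]' | head -2
python3 -c "
from h import *
st(); to(425,221,23,2.945)"
```

```text
t: 12.75
tool_pos: [424.2, 221.1, 233.6]
t 12.75 j [ 0.482 -0.081  0.012  1.665 -0.003  0.666] tz [ 2.0e-04 -3.5e-03 -1.0e+00] yaw 2.958 [424.2 221.1 233.6]
rows cm: -0.08 0.0 21.06 roll 0.013 | at [424.2 221.1 233.6] yaw 2.958 grip 0.197 F [ 0.8  0.5 -0.5]
```

```bash
python3 -m crank '[0,0,5,0.01, 0,0,10,0.01, 0,0,15,0.01, 0,0,18,0.01, 0,0,20,0.01, 0,0,21,0.01, 0,0,21,0.01, 0,0,21,0.01]' | head -4
python3 -c "
from h import *
st(); to(458,215,23,2.945); cap('scene','s2'); cap('top','t2')
c=cv2.imread('pics/s2.png')[140:260,290:440];d=cv2.imread('pics/t2.png')[125:250,240:390]
cv2.imwrite('pics/c2.png',np.hstack([cv2.resize(c,(400,320),interpolation=2),cv2.resize(d,(390,320),interpolation=2)]))"
```

```text
t: 13.55
tool_pos: [424.8, 220.6, 24.7]
ee_rot: [0.099, 0.995, -0.001, 0.001]
wrist_force: [-0.2, 0.6, 0.1]
t 13.55 j [ 0.481 -0.062 -0.375  1.258 -0.003  0.679] tz [ 0.0013 -0.0029 -1.    ] yaw 2.943 [424.8 220.6  24.7]
rows cm: -3.36 0.1 0.17 roll -0.002 | at [424.8 220.6  24.7] yaw 2.943 grip 0.197 F [-0.2  0.6  0.1]
```

View pics/c2.png

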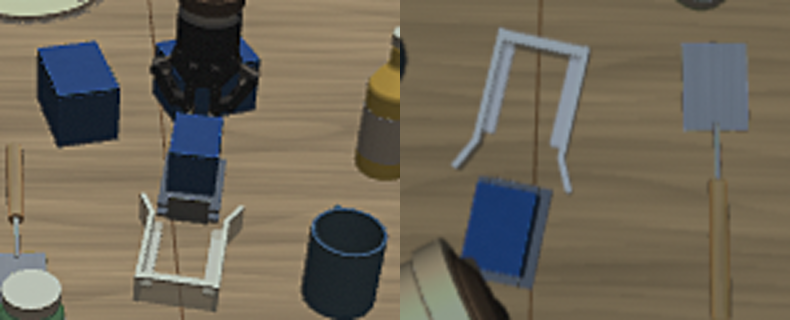

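The box is undisturbed and the fingers stand behind its near end, clear of the lid (crop (195,90) against the lid at (195,140)). Pushing now.

```bash
python3 -m crank '[-1,0,0,0, -2,0,0,0, -2.8,0,0,0, -3.3,0.1,0,0, -3.8,0.1,0,0, -4.3,0.2,0,0, -5,0.3,0,0, -5.7,0.4,0,0, -6.4,0.5,0,0, -7.1,0.6,0,0, -7.8,0.7,0,0, -8.4,0.8,0,0, -9,0.8,0,0, -9,0.8,0,0]' | head -4
python3 -c "
from h import *
st(); to(588.9,197.3,24.5,2.934); cap('scene','s3'); cap('top','t3')
c=cv2.imread('pics/s3.png')[140:260,290:440];d=cv2.imread('pics/t3.png')[125:250,240:390]
cv2.imwrite('pics/c3.png',np.hstack([cv2.resize(c,(400,320),interpolation=2),cv2.resize(d,(390,320),interpolation=2)]))"
```

```text
t: 15.05
tool_pos: [515.0, 210.2, 23.7]
ee_rot: [0.1, 0.995, -0.002, 0.001]
wrist_force: [-0.2, 0.1, 0.0]
t 15.05 j [ 0.389  0.123 -0.188  1.261 -0.004  0.589] tz [ 0.001  -0.0035 -1.    ] yaw 2.942 [515.  210.2  23.7]
rows cm: -7.49 0.21 -0.08 roll 0.008 | at [515.  210.2  23.7] yaw 2.942 grip 0.195 F [-0.2  0.1  0. ]
```

View pics/c3.png

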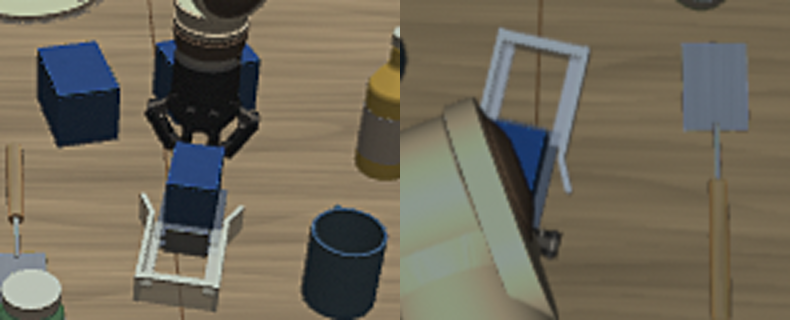

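The box is moving straight into the dock, aligned between the guides (lid top at crop (195,160)). I'll go on, more slowly near the stop.

```bash
python3 -m crank '[-0.6,0,0,0, -1.2,0,0,0, -1.8,0.1,0,0, -2.4,0.1,0,0, -3,0.1,0,0, -3.6,0.1,0,0, -4.2,0.1,0,0.005, -4.8,0.1,0,0.01, -5.4,0.1,0,0.01, -6,0.1,0,0.01, -6.4,0.1,0,0.01, -6.8,0.1,0,0.01]' | head -4
python3 -c "
from h import *
st(); to(588.9,197.3,24.5,2.934)"
```

```text
t: 16.35
tool_pos: [581.2, 197.7, 23.7]
ee_rot: [0.105, 0.995, -0.002, 0.0]
wrist_force: [-3.3, 1.3, 2.0]
t 16.35 j [ 0.329  0.257 -0.032  1.283 -0.003  0.539] tz [ 1.0e-04 -3.5e-03 -1.0e+00] yaw 2.932 [581.2 197.7  23.7]
rows cm: -0.76 0.12 -0.08 roll -0.002 | at [581.2 197.7  23.7] yaw 2.932 grip 0.198 F [-3.3  1.3  2. ]
```

```bash
python3 -m crank '[-0.2,0,0,0, -0.4,0,0,0, -0.6,0,0,0, -0.6,0,0,0]' | head -4; python3 -m crank '[-0.2,0,0,0, -0.3,0,0,0,-0.3,0,0,0]' | head -4;
```

```text
t: 16.75
tool_pos: [587.1, 196.5, 23.7]
ee_rot: [0.105, 0.995, -0.002, 0.001]
wrist_force: [-1.2, 0.3, 0.6]
t: 17.05
tool_pos: [589.4, 195.9, 23.7]
ee_rot: [0.105, 0.995, -0.002, -0.0]
wrist_force: [-4.5, 1.1, 2.4]
```

```bash
python3 -m crank '[-0.2,0,0,0, -0.3,0,0,0,-0.3,0,0,0]' | head -4;  python3 -c "
from h import *
st(); to(588.9,197.3,24.5,2.934); cap('scene','s4')
c=cv2.imread('pics/s4.png')[190:270,325:405]
cv2.imwrite('pics/c4.png',cv2.resize(c,(600,600),interpolation=2))"
```

```text
t: 17.35
tool_pos: [589.6, 195.7, 23.7]
ee_rot: [0.104, 0.995, -0.002, -0.003]
wrist_force: [-19.7, 2.4, 9.7]
t 17.35 j [ 3.210e-01  2.800e-01 -5.000e-03  1.293e+00 -1.000e-03  5.290e-01] tz [-0.0059 -0.0028 -1.    ] yaw 2.933 [589.6 195.7  23.7]
rows cm: 0.1 0.14 -0.08 roll -0.001 | at [589.6 195.7  23.7] yaw 2.933 grip 0.198 F [-19.7   2.4   9.7]
```

View pics/c4.png

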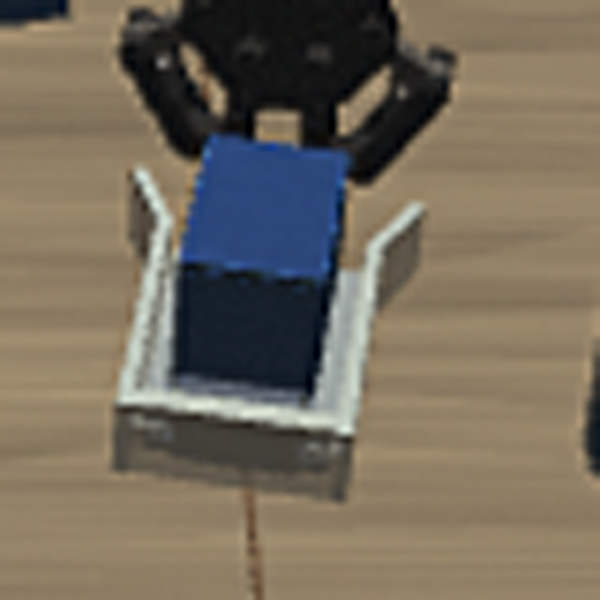

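Home: the lid's front wall is at the dock's back (crop (245,390)), and the push met a firm 20 N stop where the stop was expected. Backing off, then rising.

```bash
python3 -m crank '[1,0,0,0, 3,0,0,0, 5,0,0,0, 5,0,-4,0, 6,0,-9,0, 8,0,-13,0, 12,0,-13,0, 14,0,-13,0, 14,0,-13,0]' 0 | head -4
python3 -c "
from h import *
st(); p,D=cap('top','t5'); p=p[:,:,::-1].astype(int)
m=((p[:,:,0]>90)&(p[:,:,2]<50)&(p[:,:,1]<80)).astype(np.uint8); m[:130]=0; m[200:]=0
n,l,s,c=cv2.connectedComponentsWithStats(m); i=1+s[1:,4].argmax()
u,v=c[i]; b=cv2.boxPoints(cv2.minAreaRect(np.argwhere(l==i)[:,::-1].astype(np.float32)))
P=np.array([atz('top',*q,90) for q in b]); print(s[i],c[i],P.round(1).tolist(),P.mean(0),atz('top',u,v,90))
to(649,183.5,130,2.934)"
```

```text
t: 18.3
tool_pos: [454.5, 225.4, 154.7]
ee_rot: [0.104, 0.995, -0.001, 0.001]
wrist_force: [1.4, 0.4, 0.8]
t 18.3 j [ 0.462 -0.031 -0.093  1.508 -0.004  0.671] tz [ 0.0025 -0.0027 -1.    ] yaw 2.933 [454.5 225.4 154.7]
[273 142  30  36 731] [287.61969904 159.36525308] [[616.9, 219.6, 90.0], [694.1, 204.3, 90.0], [682.6, 151.3, 90.0], [605.7, 166.9, 90.0]] [649.84567207 185.53073487  90.        ] [649.45407105 185.46289751  90.        ]
rows cm: -19.79 -0.08 2.43 roll -0.001 | at [455.5 225.2 154.3] yaw 2.933 grip 0.999 F [-0.  -0.3  0. ]
```

```bash
python3 -m crank '[-4,0,0.5,0, -8,0,1,0, -12,0,1.5,0, -16,-0.1,1.5,0, -18.5,-0.1,1.5,0, -19.8,-0.2,1.5,0, -19.8,-0.2,1.5,0, -19.8,-0.2,1.5,0,-19.8,-0.2,1.5,0]' | head -4
python3 -c "
from h import *
st(); to(649.5,184.8,46,2.934)"
```

```text
t: 19.25
tool_pos: [648.6, 181.7, 138.8]
ee_rot: [0.105, 0.995, -0.002, 0.0]
wrist_force: [-0.6, -0.8, -0.7]
t 19.25 j [ 0.275  0.376  0.34   1.535 -0.003  0.484] tz [ 2.0e-04 -3.5e-03 -1.0e+00] yaw 2.932 [648.6 181.7 138.8]
rows cm: -0.02 0.32 9.28 roll -0.002 | at [648.6 181.7 138.8] yaw 2.932 grip 0.995 F [-0.6 -0.8 -0.7]
```

```bash
python3 -m crank '[0,0.3,1,0, 0,0.3,3,0, 0,0.3,5,0, 0,0.3,7,0, 0,0.3,8.3,0, 0,0.3,9,0, 0,0.3,9.2,0, 0,0.3,9.2,0]' | head -4
python3 -m crank '[0,0,0,0, 0,0,0,0, 0,0,0,0, 0,0,0,0, 0,0,0,0, 0,0,0,0, 0,0,0,0, 0,0,0,0]' 255 50
python3 -c "
from h import *
st(); cap('scene','s6')
c=cv2.imread('pics/s6.png')[160:270,310:420]
cv2.imwrite('pics/c6.png',cv2.resize(c,(600,600),interpolation=2))"
```

```text
t: 20.05
tool_pos: [649.8, 184.4, 47.3]
ee_rot: [0.105, 0.995, -0.002, 0.001]
wrist_force: [-1.0, 0.4, 0.5]
t: 20.85
tool_pos: [650.1, 184.0, 47.8]
ee_rot: [0.105, 0.994, -0.002, 0.001]
wrist_force: [-1.1, -3.2, 5.8]
grip_width: 0.653
grasp_force: 53.2
t 20.85 j [ 0.277  0.391  0.184  1.363 -0.004  0.488] tz [ 0.0017 -0.0037 -1.    ] yaw 2.932 [650.1 184.   47.8]
```

View pics/c6.png

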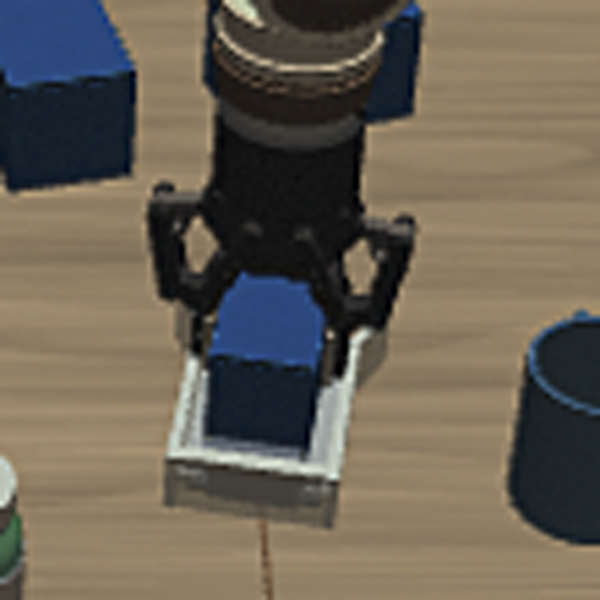

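The lid is gripped (opening 0.653 × 85 ≈ 55.5 mm, 53 N) and the box is still home. Drawing the lid straight up.

```bash
python3 -m crank '[0,0,-0.3,0, 0,0,-0.7,0, 0,0,-1.1,0, 0,0,-1.5,0, 0,0,-1.9,0, 0,0,-2.3,0]'
python3 -m crank '[0,0,-0.4,0, 0,0,-0.8,0, 0,0,-1.2,0, 0,0,-1.6,0, 0,0,-2,0, 0,0,-2.6,0, 0,0,-3.2,0, 0,0,-4,0, 0,0,-5,0, 0,0,-6,0, 0,0,-6.5,0, 0,0,-6.5,0]'
python3 -c "
from h import *
st(); to(534,-215,134,2.934-.5)"
```

```text
t: 21.5
tool_pos: [649.4, 184.4, 69.8]
ee_rot: [0.105, 0.995, -0.002, -0.0]
wrist_force: [0.0, -0.0, -10.6]
grip_width: 0.647
grasp_force: 55.3
t: 22.7
tool_pos: [650.0, 184.7, 136.1]
ee_rot: [0.105, 0.995, -0.001, 0.001]
wrist_force: [-0.5, -0.4, -0.7]
grip_width: 0.652
grasp_force: 56.1
t 22.7 j [ 0.278  0.379  0.339  1.529 -0.003  0.488] tz [ 0.0018 -0.003  -1.    ] yaw 2.932 [650.  184.7 136.1]
rows cm: 3.03 -41.51 0.21 roll 0.498 | at [650.  184.7 136.1] yaw 2.932 grip 0.652 F [-0.5 -0.4 -0.7]
```

```bash
python3 -m crank '[0.1,-1.5,0,0, 0.3,-4,0,0, 0.5,-7,0,0, 0.8,-10.5,0,0, 1,-14,0,0, 1.3,-17.5,0,0, 1.5,-21,0,0, 1.8,-24.5,0,0, 2,-28,0,0, 2.3,-31.5,0,0, 2.5,-35,0,0, 2.8,-38,0,0, 3,-40.5,0,0, 3,-41.5,0,0, 3,-41.5,0,0, 3,-41.5,0,0]'
python3 -c "
from h import *
p,D=cap('top','t7'); d=np.load('pics/top0.npy'); q=cv2.imread('pics/top0.png')
hsv=cv2.cvtColor(q,cv2.COLOR_BGR2HSV); print(hsv[214,444],hsv[214,395])
st(); to(534,-215,51,2.934)"
```

```text
t: 24.3
tool_pos: [533.8, -214.7, 135.9]
ee_rot: [0.105, 0.994, -0.002, 0.0]
wrist_force: [-0.1, 0.5, -0.8]
grip_width: 0.646
grasp_force: 56.1
[ 16  95 105] [ 19  80 124]
t 24.35 j [-0.38   0.131  0.04   1.479 -0.003 -0.171] tz [ 1.0e-04 -3.1e-03 -1.0e+00] yaw 2.933 [ 534.  -214.3  136. ]
rows cm: -0.02 -0.07 8.5 roll -0.001 | at [ 534.  -214.3  136. ] yaw 2.933 grip 0.649 F [-0.3 -0.4 -1.2]
```

```bash
python3 -c "
from h import *
cap('scene','s7'); t=cv2.imread('pics/t7.png')[110:270,240:500]; c=cv2.imread('pics/s7.png')[120:280,180:440]
cv2.imwrite('pics/c7.png',np.vstack([cv2.resize(t,(480,295),interpolation=2),cv2.resize(c,(480,295),interpolation=2)]))"
```

```text
(no output)
```

View pics/c7.png

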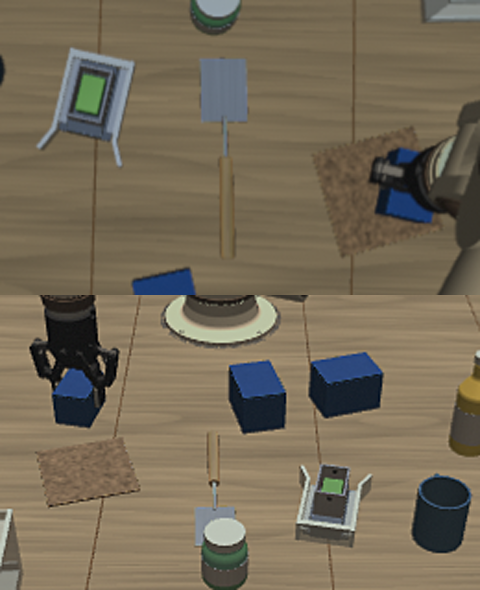

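Box home with the green pumice showing at crop (90,95), scraper undisturbed, lid held above the mat (offset in the view by parallax). Lowering; contact is expected 118 mm down.

```bash
python3 -m crank '[0,0,1,0, 0,0,3,0, 0,0,5,0, 0,0,7,0, 0,0,9,0, 0,0,10,0, 0,0,10.7,0, 0,0,11.2,0, 0,0,11.4,0, 0,0,11.5,0, 0,0,11.5,0]'|head -4
python3 -m crank '[0,0,0.1,0, 0,0,0.2,0, 0,0,0.2,0]'|head -4
```

```text
t: 25.5
tool_pos: [534.2, -215.6, 21.7]
ee_rot: [0.105, 0.995, -0.002, 0.001]
wrist_force: [-0.1, 0.7, -0.9]
t: 25.8
tool_pos: [533.9, -215.5, 19.2]
ee_rot: [0.105, 0.995, -0.002, 0.0]
wrist_force: [-0.6, -0.4, 0.0]
```

```bash
python3 -m crank '[0,0,0.05,0, 0,0,0.1,0, 0,0,0.1,0]'|head -4
python3 -m crank '[0,0,0.05,0, 0,0,0.05,0]'|head -4
```

```text
t: 26.1
tool_pos: [533.9, -215.5, 18.1]
ee_rot: [0.105, 0.995, -0.002, 0.0]
wrist_force: [0.6, -0.6, -1.3]
t: 26.3
tool_pos: [534.0, -215.5, 17.8]
ee_rot: [0.105, 0.995, -0.002, 0.0]
wrist_force: [-1.2, 0.5, 1.2]
```

```bash
python3 -m crank '[0,0,0.05,0, 0,0,0.05,0]'|head -4
python3 -m crank '[0,0,0,0]'|head -4
```

```text
t: 26.5
tool_pos: [534.0, -215.5, 17.8]
ee_rot: [0.105, 0.995, -0.002, 0.0]
wrist_force: [-2.4, 1.4, 3.3]
t: 26.6
tool_pos: [533.9, -215.5, 17.7]
ee_rot: [0.105, 0.995, -0.002, 0.0]
wrist_force: [-2.8, 1.0, 4.9]
```

Contact at 5 N. Releasing, then rising straight up.

```bash
python3 -m crank '[0,0,0,0, 0,0,0,0, 0,0,0,0, 0,0,0,0, 0,0,0,0, 0,0,0,0]' 0|tail -3
python3 -m crank '[0,0,-1,0, 0,0,-3,0, 0,0,-6,0, 0,0,-10,0, 0,0,-14,0, 0,0,-18,0, -2,0,-20,0, 2,-5,-20,0, 6,-10,-20,0, 8,-15,-20,0, 10,-20,-20,0, 10,-20,-20,0, 10,-20,-20,0, 10,-20,-20,0, 10,-20,-20,0, 10,-20,-20,0]'|head -4
python3 -c "
from h import *
cap('scene','s8');cap('top','t8'); t=cv2.imread('pics/t8.png')[80:280,200:500]; c=cv2.imread('pics/s8.png')[120:280,180:440]
cv2.imwrite('pics/c8.png',np.vstack([cv2.resize(t,(480,320),interpolation=2),cv2.resize(c,(450,277),interpolation=2)[:270].repeat(1,0) if 0 else cv2.resize(c,(480,275),interpolation=2)]))
p=cv2.imread('pics/t8.png')[:,:,::-1].astype(int)
m=((p[:,:,0]<50)&(p[:,:,2]>90)&(p[:,:,1]<80)).astype(np.uint8); m[:,:400]=0
n,l,s,c=cv2.connectedComponentsWithStats(m); i=1+s[1:,4].argmax(); print(s[i],atz('top',*c[i],60).round(1)); st()"
```

```text
wrist_force: [-0.3, 0.5, 0.5]
grip_width: 1.003
grasp_force: 0.0
t: 28.8
tool_pos: [395.2, -388.8, 218.0]
ee_rot: [0.104, 0.995, -0.002, 0.0]
wrist_force: [0.0, -0.6, -0.3]
[437 195  27  36 689] [ 534.2 -213.7   60. ]
t 28.9 j [-0.776  0.09   0.153  1.631 -0.002 -0.568] tz [ 3.0e-04 -3.4e-03 -1.0e+00] yaw 2.934 [ 395.1 -388.8  217.8]
```

View pics/c8.png

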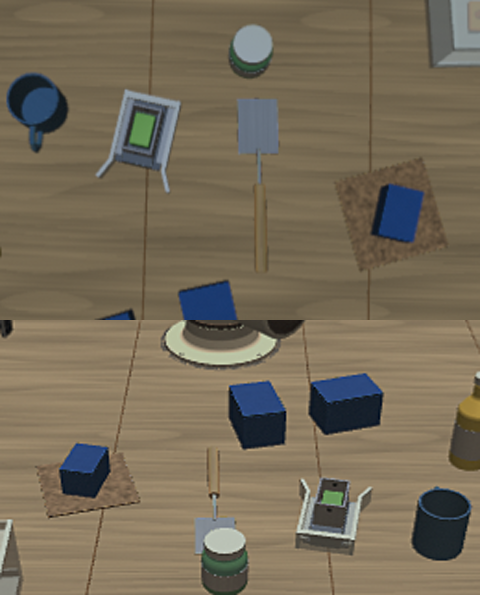

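```bash
python3 -c "
from h import *
p=cv2.imread('pics/t8.png').astype(int); m=(p[:,:,1]>p[:,:,0]+50)&(p[:,:,1]>p[:,:,2]+30)
m[:,330:]=0; v,u=np.argwhere(m).mean(0); print(m.sum(),atz('top',u,v,64).round(1))
print(job.close_job())"
```

```text
231 [650.6 185.7  64. ]
the job is handed in; nothing more can be done
None
```

The job is handed in after about 29 s of robot time. The box is home in the dock with the pumice inside, the lid is upright in the middle of the mat to within a few millimetres, and in the last pictures the scraper, jar, mug and bottle look unmoved.

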